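# Index the coil turntable to the next slot

## Robot

A 7-joint arm with a two-finger parallel gripper is mounted at the origin on a cart in front of the work surface, level with it; the furniture and walls round the work are solid. World frame = base frame: x ahead of the robot, y to its left, z up, the work surface at z = 0. Lengths are in m, angles in rad, forces in N, time in s.
With the tool pointing down it reaches from about 0.4 to 0.875 m from the base axis. Payload 19.3 kg.
Tool frame: the origin (TCP) lies between the finger pads; the fingertips stand bot.tcp_to_tips ahead of it and the grasp point (between the pads) is the TCP (bot.tcp_to_tips is the distance from the TCP to the fingertips, in m); z points along the fingers, y is the line along which they close (so a half turn about z gives the same grasp; the last joint's range is limited). The gripper opens to 85 mm and grips with 20 to 120 N. Pads are 22 mm wide; open, the fingers measure 114 mm over their backs; the gripper's body (76 mm by 85 mm) begins 54 mm behind the grasp point. The pads swing forward as they close: fully open they stand 13 mm farther back than shut.
Start: joints at [1.043, 0.521, -0.036, 1.599, 0.021, 1.021, -0.113], TCP at [0.276, -0.561, 0.25] pointing down, gripper open.
Joint ranges: [-2.91, 2.91], [-0.3, 2.13], [-1.5, 1.42], [0.17, 2.43], [-1.26, 4.41], [0.16, 1.93], [-2.52, 2.52]. Speed limits (rad/s): [1.89, 1.89, 2.39, 2.39, 3.01, 3.01, 3.01].

## Interface

Orientations are given as [roll, pitch, yaw] about the fixed x, y, z axes, in that order (R = Rz(yaw) Ry(pitch) Rx(roll)).
In Python, from workcell import telemetry, grab_frame, bot gives the robot as it stands. The module is installed in compiled form; this text tells all that it offers.
- The arm moves only by the shell command python3 -m crank 'ROWS' [FORCE]. ROWS is text: rows parted by semicolons, each of 7 numbers parted by spaces: the finger opening in m, from 0 to 0.0854, then the shift along the tool's x, y, z in m, then the turn, a rotation vector about the tool's x, y, z in degrees. A call has exactly 8 rows; each row shifts and turns the commanded pose from where the row before left it, along the tool's axes as they then stand; what a row does not reach is not made up. A row lasts 1/12 s, in which the tool goes at most 41.7 mm and 7.16 degrees, less where a joint would pass 70% of its speed; a pose out of reach is approached as far as the arm can. A call with a gripper value outside its range is refused whole. The fingers move at their own pace and stop on an object; FORCE is the grip in N (left out, the last holds). Time passes only in rows, so rows that do not move let the fingers close, or fill a call up. It gives the time, the measured TCP pose, the force, the opening and the grip force at its end, in the units of the state.
- telemetry.observe(): the state, without advancing time (a new reading comes with each control period).
- grab_frame(name): name is "scene" or "top" or "wrist"; returns a dict with "pixels" (400x640x3 uint8, red, green, blue), "depth" (400x640 float32, m along the optical axis (not along the pixel's ray), 0 where there is no reading), "vertical_fov" (degrees; the focal length in pixels is half the picture's height over the tangent of half this angle, whatever the lens; pixels are square), "cx", "cy" (the principal point, pixels), "distortion" ([k1, k2, p1, p2, k3] as OpenCV has them; the pictures are not rectified), "R" (3x3) and "t" (3): a world point X has camera coordinates R X + t; the wrist camera has in their place "hand_eye" (4x4, takes a point from camera to tool coordinates, whose origin is the TCP and whose axes are the flange's). Camera axes: x right, y down, z forward; pixel columns grow to the right and rows downward; lengths in m; the calibration is good to about 2 mm. A picture is of the moment at which its call begins: read the wrist's pose just before it.
- bot.job_done(): hands the job in; it is judged then, once.
The state is a dict: "clock": time; "qpos": joint angles; "qd": joint speeds; "joint_efforts": joint torques, N m; "position": TCP position; "tool_rot": TCP orientation; "force": force on the tool from outside, world axes, zero at the start; "moment": the same for the moment, N m; "grip_width": finger opening in m; "finger_force": force on a finger pad.
Only numpy, scipy, OpenCV 4.12 (cv2) and the standard library are available. Lean on these libraries where they do the work, as an engineer would, in place of code of your own. Each camera call takes 0.05 s, during which the arm holds its last target. There are 200 camera calls.

## Task

Press the black plunger of the indexing table in with the fingertips, turn the table clockwise (seen from above) to the next slot of the ring, and let the plunger spring fully out there so that the table is locked again. Do not touch the coils, which must stay standing in their seats, and leave the other things on the bench where they are; grasp nothing.

Things in the scene. Friction and masses are not known exactly. Their poses are not given: they have to be found in the camera images.
- index_base: Fixed grey round base of the indexing table, 276 mm across, with a steel index ring on top (radii 115 to 138 mm, top 40 mm above the work surface) that has six radial slots 14 mm wide, 60 degrees apart. Origin at the centre of its underside; at the start the plunger lies towards the base's -x axis, on the robot's side. Its position and yaw vary.
- table_axis (a point): Centre of the turntable at the height of its plate, 40 mm above the work surface, on the vertical turning axis. The aluminium plate inside the ring is 224 mm across and carries five shallow square coil seats (walls 9 mm high) and, in the sixth place, the plunger.
- plunger_top (a point): Centre of the flat top of the plunger: round black cap 46 mm across, 95 mm from the table's centre. Top 66 mm above the work surface when out; goes straight down 18 mm against a spring (4 N at first, 8 N fully in) to 2 mm above its 58 mm collar. Too low to hold: press with closed fingertips, whose friction on the cap is enough to take the table round.
- tooth_tip (a point): Outer end of the plunger's steel locking tooth (12 mm round bar), seen in a slot of the ring 131 mm from the centre. Plunger out: tooth in the slot, table locked. Plunger in by over 14 mm: tooth passes below the ring, table turns. Released between slots it stays about 14 mm in; over a slot (within about 4 mm) it springs out and centres itself.
- turntable (a joint): Angle of the turntable in rad, 0 in the slot where it starts, growing clockwise seen from above; the slots lie every 1.047 rad (60 degrees). It turns stiffly but easily (about 1 N at the plunger) and stays where it is left.
- plunger (a joint): How far the plunger is pressed in, in m: 0 fully out (locked), 0.018 fully in.
- coil_1: Loose black valve coil, 30x36x46 mm, standing upright in its seat on the turntable, opposite the plunger; top 86 mm above the work surface. Origin at its underside, z up. It is to ride along untouched.
- seat_1 (a point): Floor centre of the seat of coil 1 on the turntable plate (40 mm above the work surface, 75 mm from the table's centre).
- coil_2: Loose black valve coil, 30x36x46 mm, standing upright in its seat on the turntable, 60 degrees anticlockwise (seen from above) of coil 1; top 86 mm above the work surface. Origin at its underside, z up. It is to ride along untouched.
- seat_2 (a point): Floor centre of the seat of coil 2 on the turntable plate (40 mm above the work surface, 75 mm from the table's centre).
- coil_3: Loose black valve coil, 30x36x46 mm, standing upright in its seat on the turntable, 60 degrees clockwise (seen from above) of coil 1; top 86 mm above the work surface. Origin at its underside, z up. It is to ride along untouched.
- seat_3 (a point): Floor centre of the seat of coil 3 on the turntable plate (40 mm above the work surface, 75 mm from the table's centre).
- thread_tape: Bystander: white roll of thread tape lying flat beside the far side of the indexing table, 54 mm across, 15 mm high; origin at the centre of its underside.
- pliers: Bystander: pliers with red handles, 178 mm long and 13 mm high, lying left to right at the robot's edge of the work surface; origin at the centre of the underside.

How it is judged:
By the outcome, as a careful person would: the job done as asked, in the order asked, and still so for the second after the job is handed in, with the robot touching nothing.
It also fails if it takes over 40 s, if anything falls off the work surface, if the arm or the gripper's body presses on something with over 40 N, if the wrist force passes 120 N, or if a joint passes its speed limit or range.

## Working session

There is one attempt and no reset: what is moved stays moved. The work goes in short steps, Python scripts to look and compute and a shell command to move; the robot and the scene stay as the last step left them, time stands still between calls to the robot, and variables do not carry over. Pictures are saved under pics/ and viewed, at most 10 in all, crops included, and the job is handed in when it is done.

```bash
mkdir -p pics; python3 - <<'E'
from workcell import telemetry, grab_frame, bot
import cv2,numpy as np
s=telemetry.observe();print(s,bot.tcp_to_tips)
for n in["top","scene"]:
    f=grab_frame(n);cv2.imwrite(f"pics/{n}0.png",f["pixels"][:,:,::-1]);np.savez(f"{n}0.npz",**f)
    print({k:v for k,v in f.items() if k not in("pixels","depth")})
E
```

```text
{'clock': 0.0, 'qpos': array([ 1.04282092,  0.52199021, -0.03632283,  1.59997171,  0.0211933 ,
        1.02110025, -0.11283451]), 'qd': array([-0.00087882,  0.00081823,  0.00010658,  0.00138761, -0.00154231,
        0.00048951, -0.00173576]), 'joint_efforts': array([-2.11582687e-04, -9.27092528e+01,  1.98002435e+00, -3.69928944e+01,
        1.78687682e-02,  8.18172324e-03, -8.36879212e-05]), 'position': array([ 0.27605786, -0.56039635,  0.2497536 ]), 'tool_rot': array([-3.14051035e+00,  7.33190078e-05,  4.57722842e-01]), 'force': array([ 0.40485458, -0.09983298,  0.24076004]), 'moment': array([-0.00449729,  0.04035984,  0.00314961]), 'finger_force': 0.0, 'grip_width': 0.0855017320169924} 0.019
{'vertical_fov': 42.999564592370504, 'cx': 321.74148295847147, 'cy': 190.59131005497647, 'distortion': array([-0.16726969,  0.        ,  0.        ,  0.        ,  0.        ]), 'R': array([[-0.00878913, -0.99992075, -0.0090141 ],
       [-0.99261642,  0.0098148 , -0.12089796],
       [ 0.12097685,  0.00788495, -0.99262401]]), 't': array([-0.05929312,  0.57306909,  0.86524836])}
{'vertical_fov': 56.323734808403046, 'cx': 318.6228014770889, 'cy': 198.27001209977357, 'distortion': array([-0.01668407,  0.        ,  0.        ,  0.        ,  0.        ]), 'R': array([[ 0.89206336, -0.45180203,  0.00989407],
       [-0.35123023, -0.70693279, -0.61390826],
       [ 0.28435944,  0.54416997, -0.78931537]]), 't': array([-0.52258249,  0.19232324,  0.77392259])}
```

View pics/top0.png

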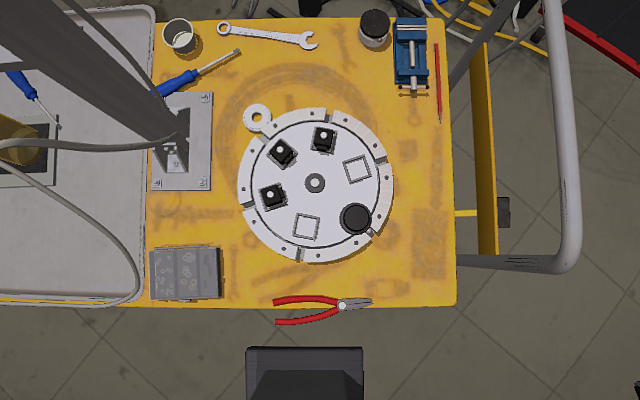

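The top view shows the table hub near (315,183), the plunger cap at (356,219), coils at (283,151), (323,139) and (272,195), the tape at (257,117), and the pliers at (320,308). A clockwise turn takes the plunger down and left, to the slot near (302,253).

View pics/scene0.png

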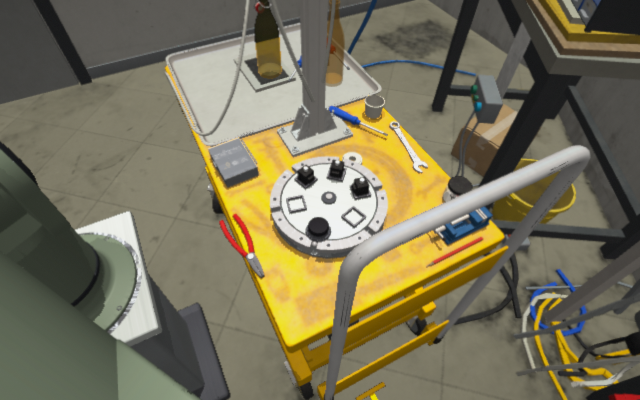

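```bash
cat > h.py <<'E'
import numpy as np,cv2
def cam(f):
    h=f["pixels"].shape[0];fl=h/2/np.tan(np.radians(float(f["vertical_fov"])/2))
    return np.array([[fl,0,float(f["cx"])],[0,fl,float(f["cy"])],[0,0,1]]),np.asarray(f["distortion"],float)
def rays(f,uv):
    K,d=cam(f);n=cv2.undistortPoints(np.float64(uv).reshape(-1,1,2),K,d)[:,0]
    return np.c_[n,np.ones(len(n))]
def plane(f,uv,z):
    R,t=f["R"],f["t"];d=rays(f,uv)@R;c=-R.T@t
    return c+d*((z-c[2])/d[:,2])[:,None]
def cloud(f):
    v,u=np.indices(f["depth"].shape);r=rays(f,np.c_[u.ravel(),v.ravel()])
    return ((r*f["depth"].reshape(-1,1)-f["t"])@f["R"]).reshape(*f["depth"].shape,3)
E
python3 - <<'E'
from h import *
for n,c0 in(("top",None),("scene",None)):
    f=dict(np.load(n+"0.npz"));P=cloud(f);g0=plane(dict(np.load("top0.npz")),[[315,183]],.04)[0]
    r=np.hypot(*(P[...,:2]-g0[:2]).transpose(2,0,1))
    m=(r<.155)&(P[...,2]>.033)&(P[...,2]<.046)&(f["depth"]>0)
    c,R=cv2.minEnclosingCircle(P[m][:,:2].astype(np.float32));print(n,"circle",c,R,"z med",np.median(P[m][:,2]))
    q=(r<.15)&(P[...,2]>.058)&(P[...,2]<.073)&(np.hypot(P[...,0]-plane(dict(np.load("top0.npz")),[[356,219]],.066)[0,0],P[...,1]-plane(dict(np.load("top0.npz")),[[356,219]],.066)[0,1])<.035)
    p=P[q];pc=np.array(cv2.minEnclosingCircle(p[:,:2].astype(np.float32))[0]);print("plunger",pc,cv2.minEnclosingCircle(p[:,:2].astype(np.float32))[1],np.median(p[:,2]),"dist",np.hypot(*(pc-c)),"ang",np.degrees(np.arctan2(*(pc-c)[::-1])))
    # slots at r 131
    rc=P[...,:2]-np.array(c);rr=np.hypot(rc[...,0],rc[...,1]);a=np.degrees(np.arctan2(rc[...,1],rc[...,0]))
    s=(rr>.12)&(rr<.134)&(P[...,2]<.034)&(f["depth"]>0);h=np.histogram(a[s],bins=np.arange(-180,181,3))
    print([(int(b),int(k)) for k,b in zip(*h) if k>2])
f=dict(np.load("top0.npz"));g=cv2.cvtColor(f["pixels"],cv2.COLOR_RGB2GRAY);m=np.zeros_like(g);cv2.circle(m,(356,218),22,1,-1)
u=((g<70)&(m>0)).astype(np.uint8);C=max(cv2.findContours(u,0,2)[0],key=cv2.contourArea);e,R=cv2.minEnclosingCircle(C);print(e,R,plane(f,[e],.066))
E
```

```text
top circle (0.5863536596298218, -0.05105304345488548) 0.14004886150360107 z med 0.04035513494356664
plunger [ 0.52217537 -0.12259375] 0.023131564259529114 0.06598851103044637 dist 0.09610892662151432 ang -131.8948884873489
[(-135, 5), (-132, 3), (-129, 4), (-75, 15), (-72, 27), (-69, 11), (-15, 26), (-12, 27), (-9, 4), (42, 11), (45, 27), (48, 19), (102, 8), (105, 30), (108, 20), (162, 3), (165, 30), (168, 29)]
scene circle (0.5848262310028076, -0.05318346992135048) 0.13999329507350922 z med 0.039476721963224874
plunger [ 0.52039921 -0.12433136] 0.02306673303246498 0.06496857962579258 dist 0.09598365607945458 ang -132.16199438345782
[(-150, 5), (-147, 4), (-144, 9), (-141, 12), (-138, 22), (-135, 20), (-132, 12), (-129, 5), (-126, 6), (-123, 6), (-120, 10), (-117, 6), (-72, 3), (-69, 12), (-66, 4), (-12, 3), (-9, 12), (-6, 4), (102, 7), (105, 4), (159, 7), (162, 10)]
(359.0, 221.19354248046875) 20.65092658996582 [[ 0.51566418 -0.12771607  0.066     ]]
```

The scene view shows the plunger cap at (318,228), with its tooth facing the robot. There is a tall grey handle tube on the right, from (350,260) to (585,155). It may stand between the start pose and the table, so I'll measure it before moving.

```bash
python3 - <<'E'
from h import *
for n,pts in(("top",[(545,5),(560,60),(572,130),(575,200),(560,250),(540,262),(500,262),(470,260),(460,75),(485,10),(490,150)]),("scene",[(580,155),(500,195),(420,232),(365,255),(345,285),(340,330),(335,370),(540,205),(505,240),(465,310)])):
    f=dict(np.load(n+"0.npz"));P=cloud(f)
    for u,v in pts: print(n,(u,v),P[v,u].round(3),f["depth"][v,u])
    m=(P[...,2]>.1)&(f["depth"]>0)&(P[...,0]>.1)&(P[...,0]<.9)&(np.abs(P[...,1])<.7)
    q=P[m];
    for y in np.arange(-.7,.7,.1):
        k=q[(q[:,1]>=y)&(q[:,1]<y+.1)]
        if len(k)>5: print(n,round(y,1),len(k),k.min(0).round(2),k.max(0).round(2))
f=__import__("workcell").grab_frame("wrist");cv2.imwrite("pics/w0.png",f["pixels"][:,:,::-1]);print(f["hand_eye"])
E
```

```text
top (545, 5) [ 0.757 -0.343  0.374] 0.5833503
top (560, 60) [ 0.684 -0.352  0.377] 0.57054526
top (572, 130) [ 0.599 -0.358  0.377] 0.5609335
top (575, 200) [ 0.517 -0.354  0.38 ] 0.5482393
top (560, 250) [ 0.461 -0.343  0.356] 0.564701
top (540, 262) [ 0.446 -0.343  0.299] 0.62017643
top (500, 262) [ 0.444 -0.343  0.143] 0.77381533
top (470, 260) [ 0.445 -0.345 -0.033] 0.94877464
top (460, 75) [ 0.827 -0.355 -0.077] 1.0385679
top (485, 10) [ 1.302 -0.643 -0.711] 1.7236173
top (490, 150) [ 0.632 -0.352  0.092] 0.8476397
top -0.6 73 [ 0.25 -0.52  0.24] [ 0.27 -0.51  0.27]
top -0.5 7 [ 0.25 -0.49  0.29] [ 0.26 -0.49  0.3 ]
top -0.4 7508 [ 0.43 -0.37  0.1 ] [ 0.85 -0.34  0.38]
top 0.1 9488 [0.58 0.16 0.1 ] [0.71 0.2  0.6 ]
top 0.2 4494 [0.42 0.2  0.1 ] [0.68 0.3  0.57]
top 0.3 286 [0.54 0.3  0.31] [0.58 0.34 0.35]
top 0.4 527 [0.63 0.47 0.1 ] [0.7  0.5  0.17]
top 0.5 23 [0.63 0.5  0.1 ] [0.63 0.52 0.12]
scene (580, 155) [ 0.801 -0.364  0.372] 0.50994194
scene (500, 195) [ 0.652 -0.367  0.37 ] 0.46788752
scene (420, 232) [ 0.527 -0.367  0.371] 0.4317496
scene (365, 255) [ 0.457 -0.362  0
[... 290 characters left out ...]
.368 -0.233] 0.9971754
scene -0.5 14865 [ 0.25 -0.49  0.61] [ 0.3  -0.43  0.65]
scene -0.4 8204 [ 0.43 -0.37  0.1 ] [ 0.84 -0.34  0.38]
scene -0.1 497 [ 0.1  -0.04  0.21] [ 0.11 -0.    0.37]
scene 0.1 2865 [0.58 0.16 0.1 ] [0.7  0.2  0.39]
scene 0.2 849 [0.42 0.2  0.1 ] [0.66 0.3  0.39]
scene 0.3 657 [0.54 0.3  0.1 ] [0.87 0.4  0.34]
scene 0.4 981 [0.63 0.4  0.1 ] [0.85 0.5  0.26]
scene 0.5 241 [0.63 0.5  0.1 ] [0.7  0.55 0.26]
[[ 1.03334113e-03 -9.55452426e-01 -2.95143345e-01  7.47160595e-02]
 [ 9.99999436e-01  9.14567903e-04  5.40464242e-04  3.52570801e-04]
 [-2.46459241e-04 -2.95143737e-01  9.55452832e-01 -1.24350565e-01]
 [ 0.00000000e+00  0.00000000e+00  0.00000000e+00  1.00000000e+00]]
```

View pics/w0.png

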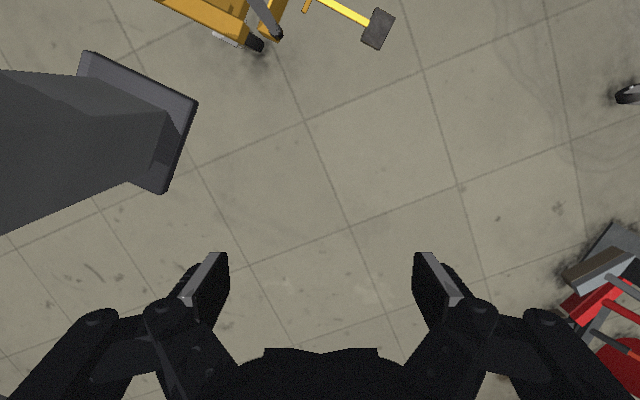

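The tube is a U-shaped rail at y≈-0.355, spanning x 0.43 to 0.84 and up to z 0.38. The wrist view shows only floor and the open fingers at (205,290) and (435,290). I'll retract towards the base, swing in front of the rail with the fingers closing, then go over the plunger.

```bash
python3 -m crank '0 0 -.022 0 0 0 0;0 0 -.022 0 0 0 0;0 0 -.022 0 0 0 0;0 0 -.022 0 0 0 0;0 0 -.022 0 0 0 0;0 0 -.022 0 0 0 0;0 0 -.022 0 0 0 0;0 0 -.022 0 0 0 0' 40
python3 -m crank '0 .018 -.006 0 0 0 0;0 .018 -.006 0 0 0 0;0 .018 -.006 0 0 0 0;0 .018 -.006 0 0 0 0;0 .018 -.006 0 0 0 0;0 .018 -.006 0 0 0 0;0 .018 -.006 0 0 0 0;0 .018 -.006 0 0 0 0'
```

```text
clock: 0.82
position: [0.1978, -0.4017, 0.2501]
tool_rot: [-3.141, 0.0, 0.458]
force: [1.7, -0.9, -0.1]
grip_width: 0.0001
finger_force: 0.0
clock: 1.48
position: [0.3069, -0.2953, 0.2503]
tool_rot: [-3.142, 0.0, 0.458]
force: [0.4, -0.6, -0.3]
grip_width: -0.0001
finger_force: 0.0
```

```bash
python3 -m crank '0 .023 -.0117 0 0 0 0;0 .023 -.0117 0 0 0 0;0 .023 -.0117 0 0 0 0;0 .023 -.0117 0 0 0 0;0 .023 -.0117 0 0 0 0;0 .023 -.0117 0 0 0 0;0 .023 -.0117 0 0 0 0;0 .023 -.0117 0 0 0 0'
python3 -m crank '0 .0106 .0043 .013 0 0 0;0 .0106 .0043 .013 0 0 0;0 .0106 .0043 .013 0 0 0;0 .0106 .0043 .013 0 0 0;0 .0106 .0043 .013 0 0 0;0 .0106 .0043 .013 0 0 0;0 .0106 .0043 .013 0 0 0;0 .0106 .0043 .013 0 0 0'
python3 - <<'E'
from h import *;from workcell import telemetry,grab_frame
from scipy.spatial.transform import Rotation as Ro
s=telemetry.observe();f=grab_frame("wrist");cv2.imwrite("pics/w1.png",f["pixels"][:,:,::-1])
T=np.eye(4);T[:3,:3]=Ro.from_euler("xyz",s["tool_rot"]).as_matrix();T[:3,3]=s["position"]
W=np.linalg.inv(T@f["hand_eye"]);f["R"]=W[:3,:3];f["t"]=W[:3,3];np.savez("w1.npz",**f)
print(s["position"],s["qpos"].round(2));P=cloud(f);k=f["depth"]>0
q=P[k&(np.abs(P[...,2]-.066)<.006)&(np.hypot(P[...,0]-.5215,P[...,1]+.1235)<.04)]
print(len(q),q.min(0),q.max(0),cv2.minEnclosingCircle(q[:,:2].astype(np.float32)) if len(q) else 0)
E
```

```text
clock: 2.15
position: [0.4306, -0.1297, 0.2503]
tool_rot: [-3.142, 0.0, 0.458]
force: [0.8, -0.2, 0.1]
grip_width: 0.0001
finger_force: 0.0
clock: 2.82
position: [0.5218, -0.1241, 0.1454]
tool_rot: [-3.141, 0.0, 0.458]
force: [0.0, -0.0, 0.0]
grip_width: 0.0
finger_force: 0.0
[ 0.5217744  -0.1241293   0.14544968] [ 0.31  0.53 -0.25  1.92  0.19  0.72 -1.17]
3098 [ 0.49834341 -0.14574648  0.06001936] [ 0.54350189 -0.10052718  0.06876467] ((0.5207262635231018, -0.1231086328625679), 0.022922907024621964)
```

View pics/w1.png

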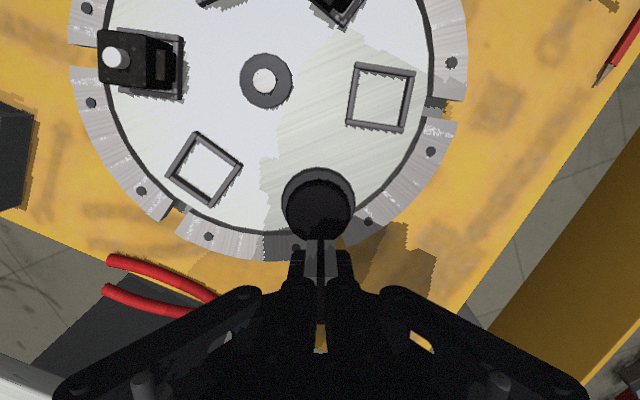

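The wrist view shows the fingertips at (318,265), hanging above the cap at (318,205), with both neighbouring seats empty. All three cap measurements agree: (0.521,-0.123). Now I'll descend and press.

```bash
python3 -m crank '0 0 0 .007 0 0 0;0 0 0 .007 0 0 0;0 0 0 .007 0 0 0;0 0 0 .007 0 0 0;0 0 0 .007 0 0 0;0 0 0 .007 0 0 0;0 0 0 .007 0 0 0;0 0 0 .007 0 0 0'
python3 -m crank '0 0 0 .003 0 0 0;0 0 0 .003 0 0 0;0 0 0 .003 0 0 0;0 0 0 .003 0 0 0;0 0 0 .003 0 0 0;0 0 0 .003 0 0 0;0 0 0 .002 0 0 0;0 0 0 0 0 0 0'
```

```text
clock: 3.53
position: [0.5213, -0.1242, 0.0897]
tool_rot: [3.142, -0.0, 0.458]
force: [-0.0, 0.1, 0.1]
grip_width: 0.0001
finger_force: 0.0
clock: 4.2
position: [0.5214, -0.1243, 0.0702]
tool_rot: [3.141, -0.0, 0.458]
force: [-2.3, -0.6, 6.6]
grip_width: -0.0001
finger_force: 3.4
```

```bash
python3 -m crank '0 0 0 .001 0 0 0;0 0 0 .001 0 0 0;0 0 0 .0008 0 0 0;0 0 0 0 0 0 0;0 0 0 0 0 0 0;0 0 0 0 0 0 0;0 0 0 0 0 0 0;0 0 0 0 0 0 0'
```

```text
clock: 4.87
position: [0.5216, -0.1244, 0.0678]
tool_rot: [3.141, -0.0, 0.458]
force: [-2.7, -0.9, 6.8]
grip_width: 0.0001
finger_force: 3.7
```

```bash
python3 -m crank '0 0 0 .0006 0 0 0;0 0 0 0 0 0 0;0 -.00144 -.00389 0 0 0 2.5;0 -.00144 -.00389 0 0 0 2.5;0 -.00144 -.00389 0 0 0 2.5;0 -.00144 -.00389 0 0 0 2.5;0 0 0 0 0 0 0;0 0 0 0 0 0 0'
cat > look.py <<'E'
import sys;from h import *;from workcell import telemetry,grab_frame
s=telemetry.observe();print(s["position"].round(4),s["tool_rot"].round(3),s["force"].round(1))
f=grab_frame(sys.argv[1]);np.savez(sys.argv[2]+".npz",**f);cv2.imwrite("pics/"+sys.argv[2]+".png",cv2.resize(f["pixels"][100:280,200:440,::-1],None,fx=3,fy=3))
E
python3 look.py top t1
```

```text
clock: 5.53
position: [0.5099, -0.1121, 0.0672]
tool_rot: [3.141, 0.0, 0.283]
force: [-1.9, -1.8, 7.6]
grip_width: 0.0002
finger_force: 3.8
[ 0.5099 -0.1121  0.0672] [3.141 0.    0.283] [-1.9 -1.8  7.6]
```

View pics/t1.png

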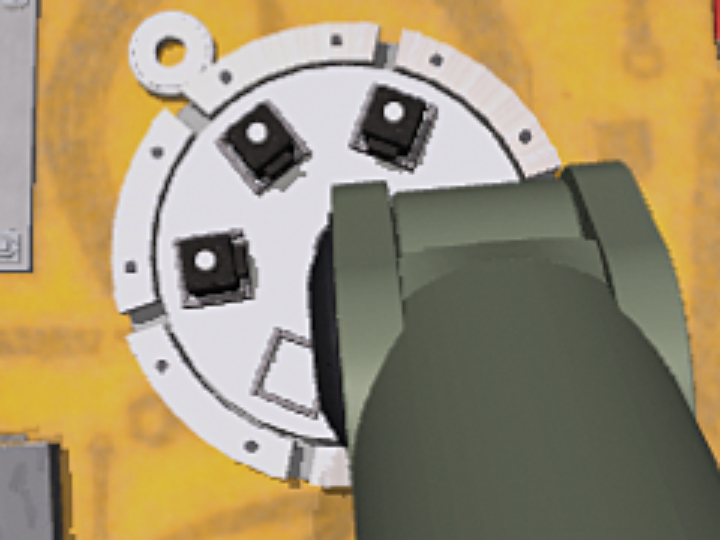

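Coils 1 to 3 have shifted about 10° clockwise, now near (256,140), (392,115) and (207,262) in the crop, so the table follows the fingertips. The target slot at (300,460) is still clear of the arm. Continuing.

```bash
python3 -m crank '0 -.00144 -.00389 0 0 0 2.5;0 -.00144 -.00389 0 0 0 2.5;0 -.00144 -.00389 0 0 0 2.5;0 -.00144 -.00389 0 0 0 2.5;0 -.00144 -.00389 0 0 0 2.5;0 -.00144 -.00389 0 0 0 2.5;0 -.00144 -.00389 0 0 0 2.5;0 -.00144 -.00389 0 0 0 2.5'
python3 -m crank '0 -.00144 -.00389 0 0 0 2.5;0 -.00144 -.00389 0 0 0 2.5;0 -.00144 -.00389 0 0 0 2.5;0 -.00144 -.00389 0 0 0 2.5;0 -.00144 -.00389 0 0 0 2.5;0 -.00144 -.00389 0 0 0 2.5;0 0 0 0 0 0 0;0 0 0 0 0 0 0'
cat > ang.py <<'E'
# turntable angle (deg) from seat walls/coil tops: white caps of the three coils, top view, z about 0.086
import sys;from h import *
C=np.array([.5856,-.0521])
def caps(n):
    f=dict(np.load(n+".npz"));P=cloud(f);d=P[...,:2]-C
    m=((P[...,2]>.07)&(P[...,2]<.1)&(np.abs(np.hypot(d[...,0],d[...,1])-.075)<.03)&(f["depth"]>0)).astype(np.uint8)
    k,l,st,ce=cv2.connectedComponentsWithStats(m)
    return [(round(float(np.degrees(np.arctan2(*q[::-1]))),1),round(float(np.hypot(*q)),4),int(st[i,4])) for i in range(1,k) if st[i,4]>80 for q in [d[l==i].mean(0)]]
for n in sys.argv[1:]: print(n,caps(n))
E
python3 look.py top t2; python3 ang.py top0 t1 t2
```

```text
clock: 6.25
position: [0.4941, -0.0831, 0.0671]
tool_rot: [3.141, 0.001, -0.068]
force: [-6.2, -2.6, 8.6]
grip_width: 0.0001
finger_force: 4.9
clock: 6.92
position: [0.4894, -0.0581, 0.067]
tool_rot: [3.141, 0.001, -0.328]
force: [-7.2, -0.0, 11.0]
grip_width: -0.0002
finger_force: 6.0
[ 0.4894 -0.0581  0.067 ] [ 3.141e+00  1.000e-03 -3.280e-01] [-7.2 -0.  11. ]
top0 [(-12.0, 0.0766, 304), (48.4, 0.0773, 314), (108.5, 0.0781, 315)]
t1 [(-21.7, 0.0765, 313), (38.7, 0.0771, 313), (98.7, 0.0779, 318)]
t2 [(3.2, 0.0768, 307), (-57.3, 0.077, 313), (63.4, 0.0774, 311)]
```

```bash
python3 -m crank '0 -.00163 -.00382 0 0 0 2.5;0 -.00163 -.00382 0 0 0 2.5;0 -.00163 -.00382 0 0 0 2.5;0 -.00163 -.00382 0 0 0 2.5;0 -.00163 -.00382 0 0 0 2.5;0 -.00144 -.00389 0 0 0 2.5;0 0 0 0 0 0 0;0 0 0 0 0 0 0'
python3 look.py top t3; python3 ang.py t3
```

```text
clock: 7.63
position: [0.4912, -0.0331, 0.067]
tool_rot: [-3.141, 0.0, -0.589]
force: [-2.9, 1.0, 7.3]
grip_width: -0.0004
finger_force: 3.8
[ 0.4912 -0.0331  0.067 ] [-3.141  0.    -0.589] [-2.9  1.   7.3]
t3 [(-12.3, 0.0769, 309), (48.3, 0.0772, 317), (-72.8, 0.0772, 315)]
```

View pics/t3.png

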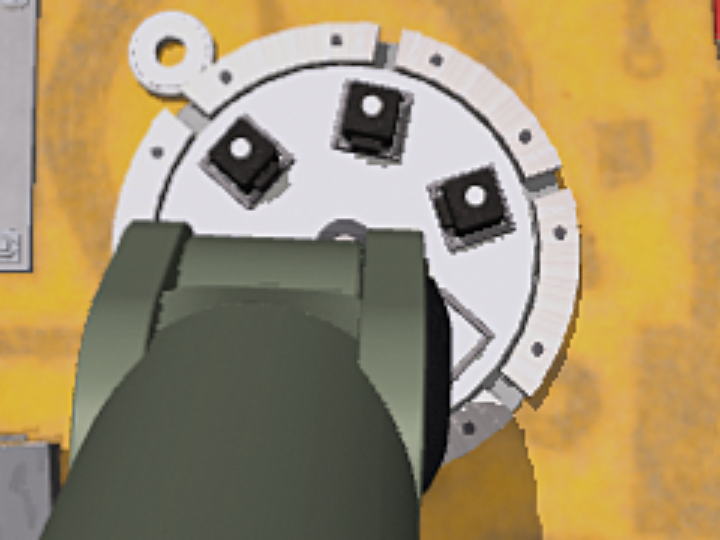

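The three coils have moved to (372,105), (476,195) and (240,148), still upright. Their mean rotation is 60.5°, well within capture range. I'll release straight up.

```bash
python3 -m crank '0 0 0 -.002 0 0 0;0 0 0 -.002 0 0 0;0 0 0 -.003 0 0 0;0 0 0 -.003 0 0 0;0 0 0 -.003 0 0 0;0 0 0 -.003 0 0 0;0 0 0 -.003 0 0 0;0 0 0 -.003 0 0 0'
python3 -m crank '0 0 0 -.005 0 0 0;0 0 0 -.008 0 0 0;0 0 0 -.01 0 0 0;0 0 0 -.01 0 0 0;0 0 0 -.01 0 0 0;0 0 0 -.01 0 0 0;0 0 0 -.01 0 0 0;0 0 0 -.01 0 0 0'
python3 - <<'E'
from h import *;from workcell import telemetry,grab_frame
from scipy.spatial.transform import Rotation as Ro
s=telemetry.observe();f=grab_frame("wrist");cv2.imwrite("pics/w2.png",f["pixels"][:,:,::-1])
T=np.eye(4);T[:3,:3]=Ro.from_euler("xyz",s["tool_rot"]).as_matrix();T[:3,3]=s["position"]
W=np.linalg.inv(T@f["hand_eye"]);f["R"]=W[:3,:3];f["t"]=W[:3,3];P=cloud(f)
d=np.hypot(P[...,0]-.4916,P[...,1]+.0325);q=P[(f["depth"]>0)&(d<.03)&(P[...,2]>.045)&(P[...,2]<.08)]
print(len(q),np.percentile(q[:,2],[5,50,95]));c=q[q[:,2]>np.percentile(q[:,2],50)-.004];print(cv2.minEnclosingCircle(c[:,:2].astype(np.float32)))
E
python3 look.py top t4; python3 ang.py t4
```

```text
clock: 8.35
position: [0.4915, -0.0336, 0.0891]
tool_rot: [-3.141, -0.0, -0.589]
force: [0.4, 0.2, -0.0]
grip_width: 0.0005
finger_force: 0.0
clock: 9.02
position: [0.4913, -0.0336, 0.1631]
tool_rot: [-3.141, -0.0, -0.589]
force: [-0.2, -0.2, -0.5]
grip_width: -0.0001
finger_force: 0.0
3600 [0.04611266 0.06626154 0.06760133]
((0.4911336302757263, -0.033142972737550735), 0.023015426471829414)
[ 0.4921 -0.0336  0.1646] [-3.14e+00 -2.00e-03 -5.90e-01] [2.1 0.4 2.4]
t4 [(-12.0, 0.0769, 309), (48.6, 0.0771, 318), (-72.5, 0.0771, 316)]
```

View pics/w2.png

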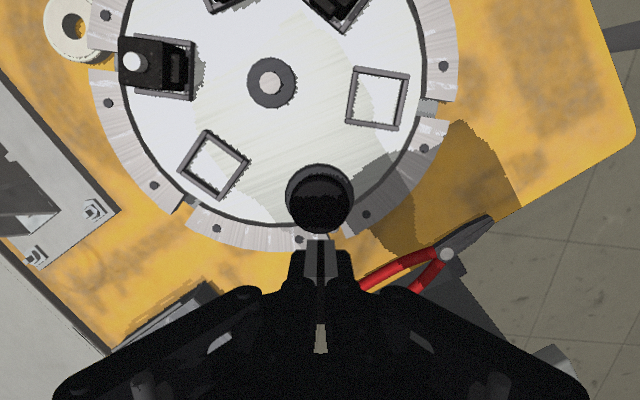

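The wrist view shows the cap fully out, with its top at z 0.066 and its tooth in the slot at (315,240). The coil standing at (155,65) is upright, and nothing is touching the fingers. I'll let it settle and hand in.

```bash
python3 -m crank '0 0 0 -.005 0 0 0;0 0 0 -.005 0 0 0;0 0 0 0 0 0 0;0 0 0 0 0 0 0;0 0 0 0 0 0 0;0 0 0 0 0 0 0;0 0 0 0 0 0 0;0 0 0 0 0 0 0' && python3 -c "from workcell import bot;print(bot.job_done())"
```

```text
clock: 9.78
position: [0.4912, -0.0336, 0.1717]
tool_rot: [3.141, 0.0, -0.589]
force: [-0.8, -0.4, 0.2]
grip_width: -0.0001
finger_force: 0.0
the job is handed in; nothing more can be done
None
```

The table is turned 60° clockwise to the next slot and locked, with the plunger fully out (cap top measured at 66 mm) and all three coils standing in their seats; I handed the job in at 9.8 s with the gripper clear, and no verdict was returned.

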